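# Show the pantry camera the red dot in the mirror

### The job

The little ball camera on the counter cannot see the dots on the hidden sides of the canisters. Take the orange knob on top of the small mirror and swivel and tilt the mirror until the camera, looking at the middle of the mirror, sees the dot of the red-lidded canister there, and finish while still holding the mirror still at that angle, because it springs back when let go. Do not shift the canisters or anything else on the counter.

Things in the scene. Friction and masses are not known exactly. Their poses are not given: they have to be found in the camera images.
- mirror_stand: Round counter mirror on a dark stand fixed to the counter, with all its parts. Origin on the counter under the centre of the 110 mm foot, on the vertical swivel axis; x = where the mirror faces at swivel 0 (to the canisters, away from the robot), z up. Mirror disc 116 mm across, 7 mm thick, pale blue face, black rim, in a U-shaped yoke 150 mm wide whose arms end 138 mm above the counter.
- swivel (a joint): Swivel of yoke and mirror about the vertical axis of the stand, rad; 0 = mirror faces along the stand's x axis, positive = anticlockwise seen from above; range -1.2 to 1.2. Light friction (0.06 N m); stays where it is left.
- tilt (a joint): Tilt of the mirror about its level axis (across the mirror, through its centre), rad; 0 = upright, positive = leaning back, face turned up, its top going away from the face side; range -0.45 to 0.75. A spring (0.3 N m/rad) brings it back to about 0.64 when let go; at upright it pulls the knob with about 2 N.
- mirror_pivot (a point): Centre of the mirror, where swivel and tilt axes cross, 130 mm above the counter over the stand's origin (the face is 3.5 mm in front of it). It stays put as the joints turn. Its x axis is level and shows the swivel direction, its y axis is the tilt axis.
- knob (a point): Centre of the orange knob above the mirror: a round bar 22 mm in diameter, 26 mm long, parallel to the tilt axis, flat ends, on a 10 mm wide stalk; 92 mm from the mirror's centre in the mirror's plane, 34 mm above its rim. Pinched from above by its flat ends, it turns between the fingers as the mirror tilts. Axes: x out of the mirror's face, y along the bar, z away from the mirror's centre.
- lens (a point): Camera lens: centre of the white ball (48 mm, black band), 220 mm above the counter on a thin white post fixed 160 mm ahead of the mirror stand and 190 mm to its left or right. It looks at the mirror's centre. It sees the dot there when the direction the mirror's face points halves the angle between the directions from mirror centre to lens and from mirror centre to dot.
- red_dot (a point): Centre of the 18 mm red dot, 60 mm above the counter on the side wall of the red-lidded canister, 32 mm from the canister's axis towards the mirror side (along the stand's -x, within 0.1 rad).
- jar_red: White loose canister with red lid, 64 mm in diameter, 104 mm tall; origin under its centre, dot on its -x side. Three canisters stand before the mirror, 170 mm ahead of the stand and 95 mm left, 140 mm straight ahead, and 170 mm ahead and 95 mm right (each within 4 mm), in any order. Leave it where it is.
- jar_blue: Same canister with blue lid and blue dot; origin at the centre of its underside. Leave it.
- jar_yellow: Same canister with yellow lid and yellow dot; origin at the centre of its underside. Leave it.
- mill: Dark wooden pepper mill, 52 mm thick, 165 mm tall, origin under its centre; stands across from the camera, on the other side of the canisters. Leave it.
- mug: Blue mug, 80 mm wide, 90 mm tall, origin under its centre. Leave it.
- bowl: White bowl, 130 mm wide, 55 mm tall, origin under its centre. Leave it.
- oil: Green bottle, 60 mm thick, 200 mm tall, origin under its centre. Leave it.
Not all that is in view belongs to the job. What is shaped like the mirror_stand but purple is not meant.

How it is judged:
At the end, for the whole second after the job is handed in: The fingers still hold the mirror (over 0.5 N) and it is at rest, swivel and tilt each within 0.08 rad of the angles at which its face halves the angle between lens and red dot (nominal places of camera and canister): the dot shows near the middle of the mirror (((y of red_dot in the frame of mirror_stand between 0.06 and 0.14 m and y of lens in the frame of mirror_stand above 0.1 m and value of joint swivel between 0.6582 and 0.8182 rad and value of joint tilt between -0.1043 and 0.0557 rad) or (y of red_dot in the frame of mirror_stand between 0.06 and 0.14 m and y of lens in the frame of mirror_stand below -0.1 m and value of joint swivel between -0.2225 and -0.0625 rad and value of joint tilt between -0.1125 and 0.0475 rad) or (y of red_dot in the frame of mirror_stand between -0.035 and 0.035 m and y of lens in the frame of mirror_stand above 0.1 m and value of joint swivel between 0.3819 and 0.5419 rad and value of joint tilt between -0.2053 and -0.0453 rad) or (y of red_dot in the frame of mirror_stand between -0.035 and 0.035 m and y of lens in the frame of mirror_stand below -0.1 m and value of joint swivel between -0.5419 and -0.3819 rad and value of joint tilt between -0.2053 and -0.0453 rad) or (y of red_dot in the frame of mirror_stand between -0.14 and -0.06 m and y of lens in the frame of mirror_stand above 0.1 m and value of joint swivel between 0.0625 and 0.2225 rad and value of joint tilt between -0.1125 and 0.0475 rad) or (y of red_dot in the frame of mirror_stand between -0.14 and -0.06 m and y of lens in the frame of mirror_stand below -0.1 m and value of joint swivel between -0.8182 and -0.6582 rad and value of joint tilt between -0.1043 and 0.0557 rad)) and contact force between the fingers and mirror_stand above 0.5 N and velocity of joint swivel between -0.1 and 0.1 rad/s and velocity of joint tilt between -0.1 and 0.1 rad/s); the arm keeps its last pose, push and grip.
It fails at once if a canister is shifted by more than 15 mm (distance of any of jar_red, jar_blue, jar_yellow from where it was at the start of the episode above 0.015 m).
It fails at once if the mill, mug, bowl or bottle is shifted by more than 20 mm (distance of any of mill, mug, bowl, oil from where it was at the start of the episode above 0.02 m).
It also fails if it takes over 38 s, if anything falls off the work surface, if the arm or the gripper's body presses on something with over 40 N, if the wrist force passes 120 N, or if a joint passes its speed limit or range.

### The arm

A 6-joint arm with a two-finger parallel gripper is mounted at the origin on the work surface. World frame = base frame: x ahead of the robot, y to its left, z up, the work surface at z = 0. Lengths are in m, angles in rad, forces in N, time in s.
With the tool pointing down it reaches from about 0.275 to 0.725 m from the base axis. Payload 15.9 kg.
Tool frame: the origin (TCP) lies at the very end of the fingers, on their centre line; the grasp point (between the pads) lies 19 mm behind it; z points along the fingers, y is the line along which they close (so a half turn about z gives the same grasp; the last joint's range is limited). The gripper opens to 85 mm and grips with 20 to 120 N. Pads are 22 mm wide; open, the fingers measure 114 mm over their backs; the gripper's body (76 mm by 85 mm) begins 54 mm behind the grasp point. The pads swing forward as they close: fully open they stand 13 mm farther back than shut.
Start: joints at [1.236, 0.213, -0.034, 1.323, 0, 1.571], TCP at [0.164, 0.472, 0.231] pointing down, gripper open.
Joint ranges: [-2.98, 2.98], [-0.74, 1.72], [-1.14, 1.35], [-2.1, 2.04], [-1.57, 1.44], [-3.14, 3.14]. Speed limits (rad/s): [1.89, 1.89, 2.39, 2.57, 3.14, 3.14].

### API

Orientations are given as a unit quaternion [w, x, y, z].
In Python, from rig import sense, snapshot, camera_info, hand_in, boxes_of, regions_of gives the robot as it stands.
- The arm moves only by the shell command python3 -m inch 'ROWS' [FORCE]. ROWS is a JSON object whose one key "plan" holds a list of rows, each an object of numbers: "claw": the finger opening in m, from 0 to 0.0854; "x", "y", "z": the shift along the tool's x, y, z in m; "turn": the turn about the tool's z in degrees. In form: {"plan": [{"claw": .., "x": .., "y": .., "z": .., "turn": ..}, ...]}. A call has 1 to 20 rows; each row shifts and turns the commanded pose from where the row before left it, along the tool's axes as they then stand; what a row does not reach is not made up. A row lasts 1/10 s, in which the tool goes at most 50 mm and 8.59 degrees, less where a joint would pass 70% of its speed; a pose out of reach is approached as far as the arm can. A call is refused whole if a number of a shift passes 0.05 or a number of a turn 8.59, either way. A call with a gripper value outside its range is refused whole. The fingers move at their own pace and stop on an object; FORCE is the grip in N (left out, the last holds). Time passes only in rows, so rows that do not move let the fingers close. It gives the time, the measured TCP pose, the force, the opening and the grip force at its end, in the units of the state.
- sense(): the state, without advancing time (a new reading comes with each control period).
- snapshot(name): name is "scene" or "top" or "wrist"; returns the picture (400x640x3 uint8, blue, green, red); there is no depth.
- camera_info(name): a dict with "camera_matrix" (3x3 intrinsics, pixels), "camera_from_world" (4x4, takes a point from world to camera coordinates). Camera axes: x right, y up, looking along -z (the intrinsics and any distortion apply to the point x, -y, -z); pixel columns grow to the right and rows downward; lengths in m; the calibration is good to about 2 mm. A picture is of the moment at which its call begins: read the wrist's pose just before it. camera_info takes no time and is no camera call; for the wrist camera it gives the pose at the moment of the call.
- hand_in(): hands the job in; it is judged then, once.
Trained networks look in the newest picture that a camera, given by its name, has taken for a name from the list of things; names that differ only in an ending like _2 or _b are one class to them, and where a whole thing is asked for, a point or a joint stands for the part that bears it (a point fixed in the world has none). Each returns a list of dicts, best first, with "confidence" (0 to 1); they miss things now and then, are a little off and sometimes report something else, mostly with a low value. They report only what shows in the picture. A call takes as long as a camera call. They do not tell look-alikes from the thing itself.
- boxes_of(camera, name): "rect" ([left, top, right, bottom] in pixels, round what is visible of it).
- regions_of(camera, name): "mask" (400x640 bool, what is visible of it) and "rect" ([left, top, right, bottom] in pixels, round what is visible of it).
The state is a dict: "clock": time; "qpos": joint angles; "dq": joint speeds; "tau": joint torques, N m; "eef_pos": TCP position; "ee_rot": TCP orientation; "force": force on the tool from outside, world axes, zero at the start; "moment": the same for the moment, N m; "finger_gap": finger opening in m; "gripper_force": force on a finger pad.
Only numpy, scipy, OpenCV 4.12 (cv2) and the standard library are available. Lean on these libraries where they do the work, as an engineer would, in place of code of your own. Each camera call takes 0.05 s, during which the arm holds its last target. There are 200 camera calls.

## Working session

There is one attempt and no reset: what is moved stays moved. The work goes in short steps, Python scripts to look and compute and a shell command to move; the robot and the scene stay as the last step left them, time stands still between calls to the robot, and variables do not carry over. Pictures are saved under pics/ and viewed, at most 10 in all, crops included, and the job is handed in when it is done.

```bash
ls; mkdir -p pics; python3 - <<'E'
from rig import *
import cv2
for c in("scene","top"):
    cv2.imwrite(f"pics/{c}0.png",snapshot(c))
    i=camera_info(c);print(i)
s=sense();print(s)
E
```

```text
pics
{'camera_matrix': array([[372.69754633,   0.        , 314.90323851],
       [  0.        , 372.69754633, 194.68866241],
       [  0.        ,   0.        ,   1.        ]]), 'camera_from_world': array([[-0.5396423 ,  0.8418663 , -0.00687922,  0.23949144],
       [-0.46479739, -0.29110557,  0.83619431,  0.145576  ],
       [ 0.70196123,  0.45444327,  0.54839014, -1.58693254],
       [ 0.        ,  0.        ,  0.        ,  1.        ]])}
{'camera_matrix': array([[455.91124882,   0.        , 320.07960921],
       [  0.        , 455.91124882, 190.50215755],
       [  0.        ,   0.        ,   1.        ]]), 'camera_from_world': array([[ 5.42885927e-02, -9.98524468e-01, -1.27889361e-03,
         2.62630382e-02],
       [ 9.75996539e-01,  5.27931587e-02,  2.11290413e-01,
        -5.71895748e-01],
       [-2.10911130e-01, -1.27188549e-02,  9.77422491e-01,
        -1.30701004e+00],
       [ 0.00000000e+00,  0.00000000e+00,  0.00000000e+00,
         1.00000000e+00]])}
{'clock': 0.1, 'qpos': array([ 1.23597544e+00,  2.13351008e-01, -3.49604602e-02,  1.32346357e+00,
       -6.57893980e-06,  1.57079663e+00]), 'dq': array([ 2.08794974e-04, -5.51445974e-04,  3.38062077e-03, -2.44139367e-03,
        4.73047052e-05,  1.30536774e-03]), 'tau': array([-1.04827410e-03, -6.87254119e+01,  4.87801909e+01,  1.23643540e-02,
       -7.32460398e-05,  1.81472011e-07]), 'eef_pos': array([0.16421102, 0.47197251, 0.23085786]), 'ee_rot': array([-7.82971928e-05,  1.66629684e-01,  9.86019426e-01, -4.83060207e-04]), 'force': array([ 0.23320385, -0.54472569, -0.15260948]), 'moment': array([-0.0402907 , -0.00716897, -0.0404998 ]), 'gripper_force': 0.0, 'finger_gap': 0.08533356325785725}
```

View pics/scene0.png

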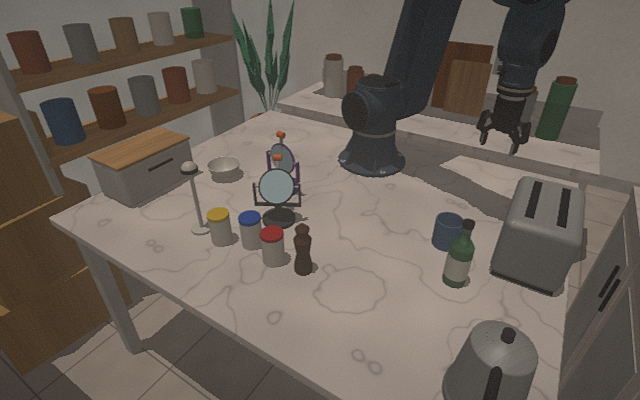

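View pics/top0.png

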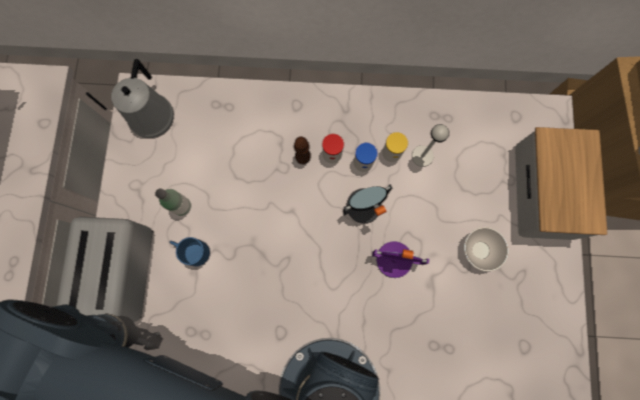

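```bash
cat > h.py <<'E'
from rig import *
import numpy as np, cv2
from scipy.optimize import least_squares
def P(c):
    i=camera_info(c); return i["camera_matrix"]@np.diag([1,-1,-1.])@i["camera_from_world"][:3]
def proj(M,X):
    p=M@np.append(X,1); return p[:2]/p[2]
def tri(Ms,uvs):
    A=np.array([r for M,u in zip(Ms,uvs) for r in (u[0]*M[2]-M[0],u[1]*M[2]-M[1])])
    X=np.linalg.lstsq(A[:,:3],-A[:,3],rcond=None)[0]
    return X,[np.round(proj(M,X)-u,1) for M,u in zip(Ms,uvs)]
def atz(M,u,z):
    A=np.array([u[0]*M[2]-M[0],u[1]*M[2]-M[1]])
    return np.linalg.solve(A[:,:2],-A[:,3]-A[:,2]*z)
E
python3 - <<'E'
from h import *
hue={'jar_red':[(0,8),(172,180)],'jar_blue':[(105,128)],'jar_yellow':[(18,32)]}
Ms={c:P(c) for c in("scene","top")}
for c in("scene","top"):
    im=snapshot(c); hsv=cv2.cvtColor(im,cv2.COLOR_BGR2HSV)
    for n in hue:
        for r in regions_of(c,n)[:3]:
            m=r["mask"]&(hsv[...,1]>130)&(hsv[...,2]>60)&np.any([(hsv[...,0]>=a)&(hsv[...,0]<=b) for a,b in hue[n]],axis=0)
            ys,xs=np.nonzero(m); 
            if len(xs)<20: continue
            print(c,n,round(r["confidence"],2),np.array(r["rect"]).round(),len(xs),[xs.min(),xs.max(),ys.min(),ys.max()],xs.mean().round(1),ys.mean().round(1),atz(Ms[c],(xs.mean(),ys.mean()),.1).round(4))
    for n in("knob","lens","mirror_stand"):
        for r in regions_of(c,n)[:4]:
            ys,xs=np.nonzero(r["mask"]); print(c,n,round(r["confidence"],2),np.array(r["rect"]).round(),len(xs),xs.mean().round(1),ys.mean().round(1))
    m=(hsv[...,0]>=5)&(hsv[...,0]<=16)&(hsv[...,1]>185)&(hsv[...,2]>120)
    n,_,st,ce=cv2.connectedComponentsWithStats(m.astype(np.uint8))
    for s,q in zip(st[1:],ce[1:]):
        if s[4]>8: print(c,"orange",s,q.round(1))
E
```

```text
scene jar_red 0.61 [258. 226. 287. 270.] 295 [np.int64(260), np.int64(282), np.int64(225), np.int64(242)] 270.9 232.9 [0.7046 0.024 ]
scene jar_blue 0.87 [239. 211. 259. 253.] 66 [np.int64(239), np.int64(259), np.int64(211), np.int64(222)] 250.0 215.6 [ 0.6741 -0.0778]
scene jar_yellow 0.81 [209. 205. 230. 248.] 242 [np.int64(207), np.int64(228), np.int64(207), np.int64(222)] 216.9 214.2 [ 0.7209 -0.1653]
scene knob 0.9 [270. 130. 291. 175.] 466 283.3 154.9
scene knob 0.56 [256. 154. 296. 204.] 1172 275.7 183.9
scene lens 0.6 [183. 159. 208. 236.] 657 194.1 196.7
scene lens 0.31 [254. 154. 301. 210.] 1445 275.7 187.0
scene mirror_stand 0.96 [252. 155. 302. 231.] 1867 275.8 194.8
scene mirror_stand 0.91 [267. 128. 300. 192.] 712 283.9 157.8
top jar_red 0.88 [325. 136. 346. 164.] 354 [np.int64(323), np.int64(343), np.int64(134), np.int64(158)] 332.6 144.2 [0.7041 0.0271]
top jar_blue 0.74 [357. 142. 378. 170.] 326 [np.int64(356), np.int64(376), np.int64(143), np.int64(163)] 365.8 153.2 [ 0.6815 -0.0725]
top jar_yellow 0.98 [385. 130. 411. 162.] 359 [np.int64(386), np.int64(407), np.int64(133), np.int64(157)] 396.3 142.9 [ 0.7186 -0.1624]
top knob 0.69 [348. 186. 387. 214.] 788 369.7 199.3
top knob 0.69 [324. 133. 344. 166.] 550 332.8 148.1
top knob 0.63 [344. 184. 390. 223.] 1285 367.0 203.5
top knob 0.53 [377. 252. 427. 263.] 319 402.6 255.9
top lens 0.69 [412. 124. 452. 166.] 720 429.5 146.5
top mirror_stand 0.95 [372. 237. 429. 278.] 1250 397.3 259.1
top mirror_stand 0.92 [342. 185. 389. 224.] 1246 366.8 203.3
top orange [375 206  10   9  53] [379.5 209.9]
top orange [403 250   9   8  59] [407.1 253.8]
```

```bash
python3 - <<'E'
from h import *
a=cv2.imread("pics/scene0.png");b=cv2.imread("pics/top0.png")
A=cv2.resize(a[120:240,170:310],None,fx=4,fy=4,interpolation=2);B=cv2.resize(b[110:230,320:460],None,fx=4,fy=4,interpolation=2)
v=cv2.convertScaleAbs(np.vstack([A,B])[:],alpha=1.4)
cv2.imwrite("pics/crop.png",cv2.resize(np.hstack([A,B]),(800,343)))
hsv=cv2.cvtColor(a,cv2.COLOR_BGR2HSV)
m=(hsv[...,0]>=3)&(hsv[...,0]<=18)&(hsv[...,1]>120)&(hsv[...,2]>90);m[:,:265]=0;m[:,295:]=0;m[:120]=0;m[170:]=0
n,_,st,ce=cv2.connectedComponentsWithStats(m.astype(np.uint8));print(st[1:],ce[1:])
Ms={c:P(c) for c in("scene","top")}
J=np.array([[.704,.0256],[.678,-.075],[.7198,-.164]])
N=np.array([[.17,.095],[.14,0],[.17,-.095]])
f=lambda p:((N@np.array([[np.cos(p[2]),np.sin(p[2])],[-np.sin(p[2]),np.cos(p[2])]])+p[:2])-J).ravel()
r=least_squares(f,[.55,-.07,0]);print(r.x,r.fun)
print("lens",tri([Ms["scene"],Ms["top"]],[(188.5,168),(440,132)]))
for q in ce[1:]: print("knob",q,tri([Ms["scene"],Ms["top"]],[q,(379.5,209.9)]))
E
```

```text
[[277 131   8   7  42]
 [273 154   9   7  55]] [[280.23809524 134.02380952]
 [277.07272727 156.58181818]]
[ 0.54119547 -0.08492451  0.08630197] [-0.00162573 -0.00122495  0.00267443  0.00214277 -0.0010487  -0.00091782]
lens (array([ 0.71382655, -0.26049398,  0.22454964]), [array([0., 0.]), array([ 0., -0.])])
knob [280.23809524 134.02380952] (array([ 0.48168329, -0.09684197,  0.28120958]), [array([0.7, 0.1]), array([ 0.5, -0.3])])
knob [277.07272727 156.58181818] (array([ 0.49467188, -0.10549277,  0.20741296]), [array([0.5, 0.1]), array([ 0.3, -0.2])])
```

View pics/crop.png

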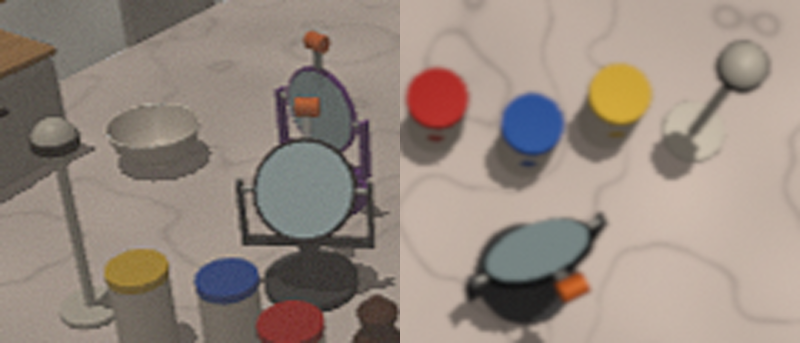

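The dark mirror is the target (its knob is at top px 380,210 and scene px 277,157). Red is on the left and the lens on the right, so the goal is swivel −0.14 and tilt −0.03. I raise and turn first.

```bash
python3 -m inch '{"plan":[{"claw":0.06,"z":-0.016,"turn":-7.2},{"claw":0.06,"z":-0.016,"turn":-7.2},{"claw":0.06,"z":-0.016,"turn":-7.2},{"claw":0.06,"z":-0.016,"turn":-7.2},{"claw":0.06,"z":-0.016,"turn":-7.2},{"claw":0.06,"z":-0.02,"turn":-7.1},{"claw":0.06}]}' 40
cat >> h.py <<'E'
from scipy.spatial.transform import Rotation as Ro
def R():
    q=sense()["ee_rot"]; return Ro.from_quat([*q[1:],q[0]]).as_matrix()
def delta(t):
    s=sense();T=R();print("pos",s["eef_pos"].round(4),"yaw_y deg",np.degrees(np.arctan2(T[1,1],T[0,1])).round(2),"tool shift",(T.T@(np.array(t)-s["eef_pos"])).round(4),"clock",s["clock"],"F",s["force"].round(1))
E
python3 - <<'E'
from h import *
delta([.4947,-.1055,.30])
print(tri([P("scene"),P("top")],[(280.2,134.0),(407.1,253.8)]))
E
```

```text
pos [0.1643 0.4722 0.2313] yaw_y deg 70.82 tool shift [-0.5019 -0.4371 -0.0687] clock 0.8 F [ 0.2 -0.7  0.3]
(array([ 0.38171795, -0.17705576,  0.22465599]), [array([0.5, 0.1]), array([ 0.4, -0.2])])invalid input
```

```bash
python3 -m inch '{"plan":[{"claw":0.06,"x":0,"y":0,"z":-0.016,"turn":-7.2},{"claw":0.06,"x":0,"y":0,"z":-0.016,"turn":-7.2},{"claw":0.06,"x":0,"y":0,"z":-0.016,"turn":-7.2},{"claw":0.06,"x":0,"y":0,"z":-0.016,"turn":-7.2},{"claw":0.06,"x":0,"y":0,"z":-0.016,"turn":-7.2},{"claw":0.06,"x":0,"y":0,"z":-0.02,"turn":-7.1},{"claw":0.06,"x":0,"y":0,"z":0,"turn":0}]}' 40
python3 -c "
from h import *
delta([.4947,-.1055,.30])"
```

```text
clock: 1.5
eef_pos: [0.1645, 0.4729, 0.3334]
ee_rot: [0.001, -0.209, 0.978, 0.001]
force: [0.5, 0.2, 0.9]
finger_gap: 0.0605
gripper_force: 0.0
pos [0.1645 0.4729 0.3334] yaw_y deg 114.13 tool shift [-0.0648 -0.6629  0.032 ] clock 1.5 F [0.5 0.2 0.9]
```

```bash
python3 -m inch '{"plan":[{"claw":0.06,"x":-0.004,"y":-0.041,"z":0,"turn":0},{"claw":0.06,"x":-0.004,"y":-0.041,"z":0,"turn":0},{"claw":0.06,"x":-0.004,"y":-0.041,"z":0,"turn":0},{"claw":0.06,"x":-0.004,"y":-0.041,"z":0,"turn":0},{"claw":0.06,"x":-0.004,"y":-0.041,"z":0,"turn":0},{"claw":0.06,"x":-0.004,"y":-0.041,"z":0,"turn":0},{"claw":0.06,"x":-0.004,"y":-0.041,"z":0,"turn":0},{"claw":0.06,"x":-0.004,"y":-0.041,"z":0,"turn":0},{"claw":0.06,"x":-0.004,"y":-0.041,"z":0,"turn":0},{"claw":0.06,"x":-0.004,"y":-0.041,"z":0,"turn":0},{"claw":0.06,"x":-0.004,"y":-0.041,"z":0,"turn":0},{"claw":0.06,"x":-0.004,"y":-0.041,"z":0,"turn":0},{"claw":0.06,"x":-0.004,"y":-0.041,"z":0,"turn":0},{"claw":0.06,"x":-0.004,"y":-0.041,"z":0,"turn":0},{"claw":0.06,"x":-0.004,"y":-0.041,"z":0,"turn":0},{"claw":0.06,"x":-0.004,"y":-0.041,"z":0,"turn":0},{"claw":0.06,"x":0,"y":0,"z":0,"turn":0},{"claw":0.06,"x":0,"y":0,"z":0,"turn":0}]}'
python3 - <<'E'
from h import *
delta([.4947,-.1055,.30])
print(sense()["qpos"].round(2))
M=P("wrist");im=snapshot("wrist");cv2.imwrite("pics/w1.png",im)
hsv=cv2.cvtColor(im,cv2.COLOR_BGR2HSV)
m=(hsv[...,0]>=3)&(hsv[...,0]<=18)&(hsv[...,1]>150)&(hsv[...,2]>90)
n,_,st,ce=cv2.connectedComponentsWithStats(m.astype(np.uint8))
for s,q in zip(st[1:],ce[1:]):
    if s[4]>60: print(s,q.round(1),atz(M,q,.207).round(4))
print(proj(M,[.4947,-.1055,.207]))
E
```

```text
clock: 3.3
eef_pos: [0.4887, -0.102, 0.3304]
ee_rot: [-0.001, -0.206, 0.979, 0.0]
force: [-0.4, 0.3, 0.1]
finger_gap: 0.0601
gripper_force: 0.0
pos [ 0.4887 -0.102   0.3304] yaw_y deg 113.73 tool shift [-0.0042 -0.0057  0.0303] clock 3.3 F [-0.4  0.3  0.1]
[-0.21  0.22  0.23  1.58  0.   -0.62]
[248   0  49  29 809] [273.9   9.5] [ 0.3848 -0.1793]
[290 190  35  20 536] [306.2 200.6] [ 0.4987 -0.1071]
[310.15103806 196.94316392]
```

View pics/w1.png

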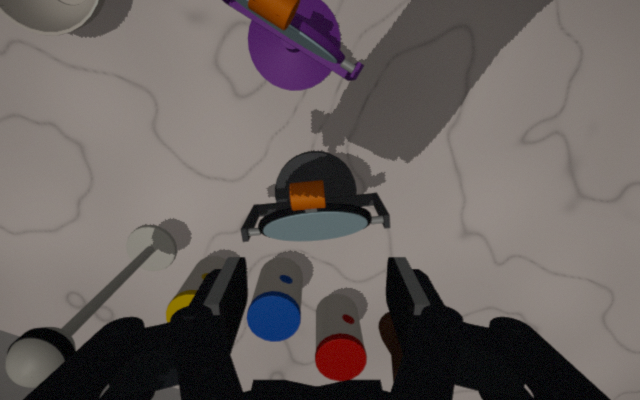

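```bash
python3 - <<'E'
from h import *
M=P("wrist");im=cv2.imread("pics/w1.png")
hsv=cv2.cvtColor(im,cv2.COLOR_BGR2HSV)
m=(hsv[...,0]>=3)&(hsv[...,0]<=18)&(hsv[...,1]>150)&(hsv[...,2]>35);m[:150]=0;m[225:]=0
ys,xs=np.nonzero(m);print(xs.min(),xs.max(),ys.min(),ys.max(),xs.mean(),ys.mean(),cv2.minAreaRect(np.c_[xs,ys].astype(np.float32)))
X,e=tri([P("scene"),P("top"),M],[(277.07,156.58),(379.5,209.9),(xs.mean(),ys.mean())]);print(X,e)
print(hsv[225,315])
f=(abs(hsv[...,0].astype(int)-hsv[225,315,0])<12)&(hsv[...,1]>30)&(hsv[...,2]>85);f[:200]=0;f[245:]=0;f[:,:250]=0;f[:,380:]=0
f=cv2.morphologyEx(f.astype(np.uint8),cv2.MORPH_OPEN,np.ones((3,3)))
ct=max(cv2.findContours(f,0,1)[0],key=cv2.contourArea);(c,ax,an)=cv2.fitEllipse(ct);print(c,ax,an)
# world bearing of ellipse major axis
d=np.array([np.sin(np.radians(an)),-np.cos(np.radians(an))])*50
a,b=atz(M,np.array(c)-d,.13),atz(M,np.array(c)+d,.13);print("axis world deg",np.degrees(np.arctan2(*(a-b)[::-1])))
E
```

```text
289 325 180 210 306.81206030150753 195.1427135678392 ((306.6831970214844, 195.1730499267578), (28.44272804260254, 35.93265151977539), 84.5596694946289)
[ 0.49450806 -0.10623016  0.20687144] [array([0.3, 0.1]), array([ 0.6, -0.1]), array([1.6, 0.8])]
[ 95  43 107]
(314.74639892578125, 225.65419006347656) (26.16672706604004, 102.85786437988281) 85.2312240600586
axis world deg -61.08078275942248
```

```bash
python3 -m inch '{"plan":[{"claw":0.06,"x":0,"y":0,"z":0.02,"turn":-4},{"claw":0.06,"x":0,"y":0,"z":0.02,"turn":0},{"claw":0.06,"x":0,"y":0,"z":0.02,"turn":0},{"claw":0.06,"x":0,"y":0,"z":0,"turn":0},{"claw":0.06,"x":0,"y":0,"z":0,"turn":0}]}'
python3 - <<'E'
from h import *
delta([.4945,-.1062,.187])
E
```

```text
clock: 3.85
eef_pos: [0.4884, -0.1007, 0.2721]
ee_rot: [0.0, -0.242, 0.97, -0.0]
force: [-0.2, -0.1, 0.9]
finger_gap: 0.0604
gripper_force: 0.0
pos [ 0.4884 -0.1007  0.2721] yaw_y deg 117.95 tool shift [-0.0028 -0.0077  0.0851] clock 3.85 F [-0.2 -0.1  0.9]
```

```bash
python3 -m inch '{"plan":[{"claw":0.06,"x":-0.003,"y":-0.008,"z":0.015,"turn":0},{"claw":0.06,"x":0,"y":0,"z":0.018,"turn":0},{"claw":0.06,"x":0,"y":0,"z":0.018,"turn":0},{"claw":0.06,"x":0,"y":0,"z":0.018,"turn":0},{"claw":0.06,"x":0,"y":0,"z":0.016,"turn":0},{"claw":0.06,"x":0,"y":0,"z":0,"turn":0},{"claw":0.06,"x":0,"y":0,"z":0,"turn":0}]}'
python3 - <<'E'
from h import *
delta([.4945,-.1062,.187])
cv2.imwrite("pics/w2.png",snapshot("wrist"))
E
```

```text
clock: 4.55
eef_pos: [0.4956, -0.107, 0.1876]
ee_rot: [0.001, -0.241, 0.97, -0.0]
force: [-0.2, -0.5, -0.3]
finger_gap: 0.0603
gripper_force: 0.0
pos [ 0.4956 -0.107   0.1876] yaw_y deg 117.92 tool shift [0.0006 0.0012 0.0006] clock 4.55 F [-0.2 -0.5 -0.3]
```

View pics/w2.png

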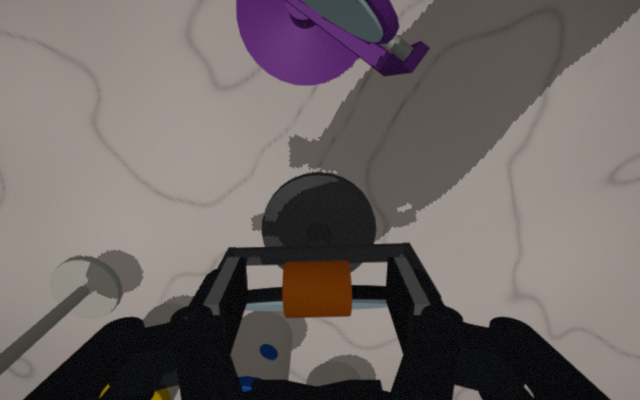

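The knob (px 285–350, 262–317) sits centred and square between the open fingers, so I close.

```bash
python3 -m inch '{"plan":[{"claw":0.02,"x":0,"y":0,"z":0,"turn":0},{"claw":0.02,"x":0,"y":0,"z":0,"turn":0},{"claw":0.02,"x":0,"y":0,"z":0,"turn":0},{"claw":0.02,"x":0,"y":0,"z":0,"turn":0},{"claw":0.02,"x":0,"y":0,"z":0,"turn":0},{"claw":0.02,"x":0,"y":0,"z":0,"turn":0}]}' 40
python3 - <<'E'
from h import *
delta([.4945,-.1062,.187])
cv2.imwrite("pics/w3.png",snapshot("wrist"))
E
```

```text
clock: 5.2
eef_pos: [0.4949, -0.107, 0.1868]
ee_rot: [0.0, -0.241, 0.97, 0.0]
force: [-5.5, 0.9, 7.3]
finger_gap: 0.0256
gripper_force: 38.8
pos [ 0.4949 -0.107   0.1868] yaw_y deg 117.93 tool shift [-0.      0.0009 -0.0002] clock 5.2 F [-5.5  0.9  7.3]
```

View pics/w3.png

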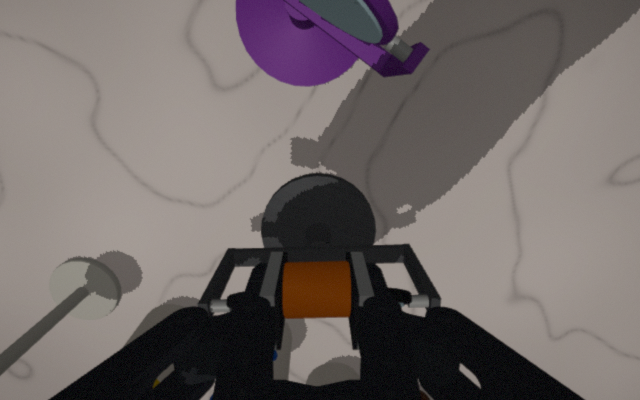

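```bash
python3 - <<'E'
from h import *
pv=np.array([.5404,-.0841,.13])
def k(f,t): return pv+.092*np.array([-np.sin(t)*np.cos(f),-np.sin(t)*np.sin(f),np.cos(t)])
n=14;F=np.linspace(.4875,-.058,n+1);T=np.linspace(.587,-.0325,n+1)
for i in range(n):
    d=k(F[i+1],T[i+1])-k(F[i],T[i]); a=F[i]+np.pi/2
    y=np.array([np.cos(a),np.sin(a),0]);z=np.array([0,0,-1.]);x=np.cross(y,z)
    print((1000*np.array([x@d,y@d,z@d])).round(1))
print(np.degrees(F[0]-F[1]),R().round(3),k(F[-1],T[-1]))
E
```

```text
[-3.5  1.9 -2.2]
[-3.6  1.7 -2. ]
[-3.6  1.6 -1.9]
[-3.7  1.4 -1.7]
[-3.8  1.3 -1.5]
[-3.9  1.1 -1.4]
[-3.9  1.  -1.2]
[-4.   0.8 -1. ]
[-4.   0.7 -0.9]
[-4.   0.5 -0.7]
[-4.   0.4 -0.5]
[-4.1  0.2 -0.3]
[-4.1  0.  -0.1]
[-4.1 -0.1  0. ]
2.2324891231704584 [[-0.884 -0.468 -0.   ]
 [-0.468  0.884  0.   ]
 [-0.     0.    -1.   ]] [ 0.54338445 -0.08427329  0.22195142]
```

```bash
python3 -m inch '{"plan":[{"claw":0.02,"x":-0.0035,"y":0.0019,"z":-0.0022,"turn":2.23},{"claw":0.02,"x":-0.0036,"y":0.0017,"z":-0.002,"turn":2.23},{"claw":0.02,"x":-0.0036,"y":0.0016,"z":-0.0019,"turn":2.23},{"claw":0.02,"x":-0.0037,"y":0.0014,"z":-0.0017,"turn":2.23},{"claw":0.02,"x":-0.0038,"y":0.0013,"z":-0.0015,"turn":2.23},{"claw":0.02,"x":-0.0039,"y":0.0011,"z":-0.0014,"turn":2.23},{"claw":0.02,"x":-0.0039,"y":0.001,"z":-0.0012,"turn":2.23},{"claw":0.02,"x":0,"y":0,"z":0,"turn":0},{"claw":0.02,"x":0,"y":0,"z":0,"turn":0}]}' 40
python3 - <<'E'
from h import *
delta([.5434,-.0843,.202])
print(sense()["gripper_force"],sense()["finger_gap"])
E
```

```text
clock: 6.15
eef_pos: [0.5147, -0.0875, 0.1983]
ee_rot: [-0.001, -0.108, 0.994, 0.001]
force: [-7.9, 8.9, 5.7]
finger_gap: 0.0251
gripper_force: 40.3
pos [ 0.5147 -0.0875  0.1983] yaw_y deg 102.35 tool shift [-0.0287 -0.003  -0.0037] clock 6.15 F [-7.9  8.9  5.7]
40.26780903339386 0.025133496307295833
```

```bash
python3 -m inch '{"plan":[{"claw":0.02,"x":-0.0041,"y":0.0009,"z":-0.001,"turn":2.25},{"claw":0.02,"x":-0.0041,"y":0.0008,"z":-0.0009,"turn":2.25},{"claw":0.02,"x":-0.0041,"y":0.0006,"z":-0.0007,"turn":2.25},{"claw":0.02,"x":-0.0041,"y":0.0005,"z":-0.0005,"turn":2.25},{"claw":0.02,"x":-0.0041,"y":0.0003,"z":-0.0003,"turn":2.25},{"claw":0.02,"x":-0.0041,"y":0.0002,"z":-0.0001,"turn":2.25},{"claw":0.02,"x":-0.0041,"y":0.0001,"z":0,"turn":2.25},{"claw":0.02,"x":0,"y":0,"z":0,"turn":0},{"claw":0.02,"x":0,"y":0,"z":0,"turn":0},{"claw":0.02,"x":0,"y":0,"z":0,"turn":0}]}' 40
python3 - <<'E'
from h import *
delta([.543,-.0812,.202])
s=sense();print(s["gripper_force"],s["finger_gap"],s["moment"].round(2))
for c in("scene","top","wrist"): cv2.imwrite(f"pics/{c}4.png",snapshot(c))
a=cv2.imread("pics/scene4.png");b=cv2.imread("pics/wrist4.png")
A=cv2.resize(a[120:245,180:305],(400,400),interpolation=2);B=cv2.resize(b,(400,250));B=cv2.copyMakeBorder(B,0,150,0,0,0)
cv2.imwrite("pics/c4.png",np.hstack([A,B]))
E
```

```text
clock: 7.15
eef_pos: [0.5433, -0.0806, 0.202]
ee_rot: [-0.0, 0.029, 1.0, 0.002]
force: [-3.6, 15.6, 4.8]
finger_gap: 0.0252
gripper_force: 38.9
pos [ 0.5433 -0.0806  0.202 ] yaw_y deg 86.63 tool shift [ 0.0002 -0.0006 -0.    ] clock 7.15 F [-3.6 15.6  4.8]
38.89257252216339 0.02517417727222531 [ 2.89  0.83 -0.06]
```

View pics/c4.png

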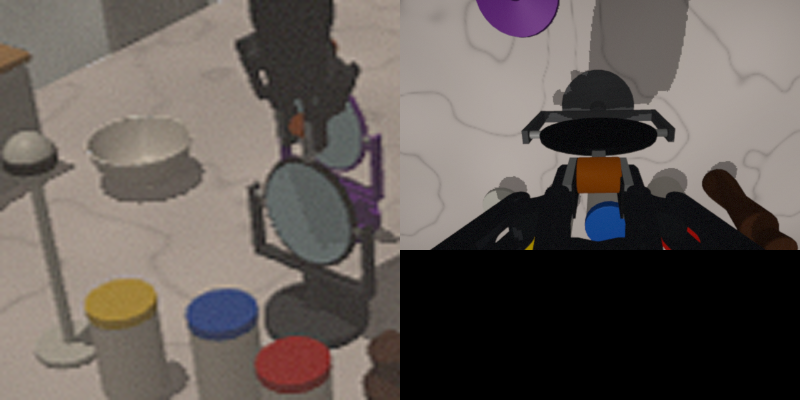

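```bash
python3 -m inch '{"plan":[{"claw":0.02,"x":0,"y":0.001,"z":0,"turn":0},{"claw":0.02,"x":0,"y":0.001,"z":0,"turn":0},{"claw":0.02,"x":0,"y":0,"z":0,"turn":0},{"claw":0.02,"x":0,"y":0,"z":0,"turn":0}]}' 40
python3 - <<'E'
from h import *
delta([.543,-.0812,.202])
s=sense();print(s["moment"].round(2))
im=cv2.imread("pics/wrist4.png");M=P("wrist")
# yoke arm ends in wrist picture: level axis bearing
cv2.imwrite("pics/y4.png",cv2.resize(cv2.convertScaleAbs(im[150:290,180:460],alpha=2),(784,392)))
E
```

```text
clock: 7.7
eef_pos: [0.5435, -0.0802, 0.202]
ee_rot: [-0.0, 0.03, 1.0, 0.0]
force: [-4.7, 4.0, 5.2]
finger_gap: 0.0252
gripper_force: 39.4
pos [ 0.5435 -0.0802  0.202 ] yaw_y deg 86.57 tool shift [ 0.0004 -0.001  -0.    ] clock 7.7 F [-4.7  4.   5.2]
[0.71 1.09 0.04]
```

View pics/y4.png

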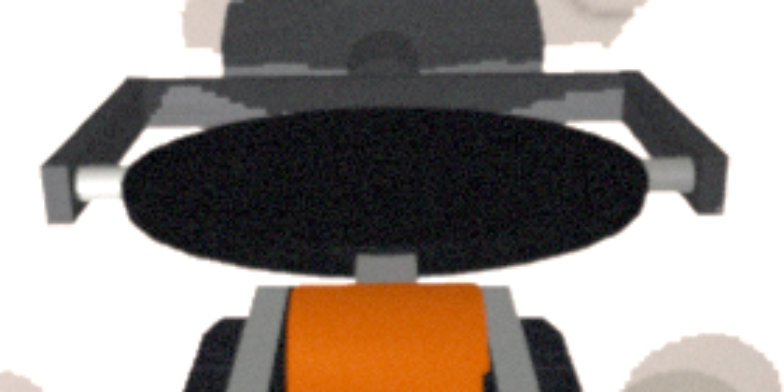

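```bash
python3 - <<'E'
from h import *
def meas(im):
    hsv=cv2.cvtColor(im,cv2.COLOR_BGR2HSV)
    m=(hsv[...,0]>=3)&(hsv[...,0]<=18)&(hsv[...,1]>150)&(hsv[...,2]>35);m[:220]=0;m[345:]=0
    ys,xs=np.nonzero(m);r=np.percentile(ys,[1,99]);c=np.percentile(xs,[1,99]);print(r,c)
    return np.array([c.mean(),r.mean()])
a=meas(cv2.imread("pics/w3.png"));im=snapshot("wrist");M=P("wrist");b=meas(im);cv2.imwrite("pics/w5.png",im)
print("fx",camera_info("wrist")["camera_matrix"][0,0],"cam z",-(R()*0).sum()+np.linalg.inv(camera_info("wrist")["camera_from_world"])[:3,3])
for z in(.216,.222): print(z,"now",atz(M,b,z).round(4))
# w3: TCP-relative transfer: shift current pose to that of w3 (same tool frame offset)
T=np.eye(4);T[:3,:3]=R();T[:3,3]=sense()["eef_pos"]
q=[0,-.241,.97,0];T3=np.eye(4);T3[:3,:3]=Ro.from_quat([q[1],q[2],q[3],q[0]]).as_matrix();T3[:3,3]=[.4949,-.107,.1868]
M3=M@T@np.linalg.inv(T3)
for z in(.202,.206,.21): print(z,"w3",atz(M3,a,z).round(4))
print(sense()["eef_pos"],proj(M,[.541,-.08,.13]))
E
```

```text
[262. 316.] [283. 350.]
[252. 340.] [281. 567.]
fx 359.18956076552263 cam z [ 0.46602204 -0.07641193  0.34434908]
0.216 now [ 0.5508 -0.0372]
0.222 now [ 0.5468 -0.039 ]
0.202 w3 [ 0.4959 -0.1073]
0.206 w3 [ 0.4937 -0.1085]
0.21 w3 [ 0.4915 -0.1096]
[ 0.54346322 -0.08017184  0.20199445] [317.62963784 210.14805693]
```

```bash
python3 - <<'E'
from h import *
im=cv2.imread("pics/w5.png");M=P("wrist");hsv=cv2.cvtColor(im,cv2.COLOR_BGR2HSV)
m=(hsv[...,0]>=3)&(hsv[...,0]<=18)&(hsv[...,1]>150)&(hsv[...,2]>35);m[:220]=0;m[345:]=0;m[:,:260]=0;m[:,380:]=0
ys,xs=np.nonzero(m);r=np.percentile(ys,[1,99]);c=np.percentile(xs,[1,99]);print(r,c)
for z in(.216,.222,.226): print(z,atz(M,[c.mean(),r.mean()],z).round(4))
# yoke pivot bolts in y4 crop
A,B=[np.array([180+u/2.8,150+v/2.8]) for u,v in((100,182),(670,173))]
a,b=atz(M,A,.13),atz(M,B,.13);print("axle",a,b,"mid",(a+b)/2,"axis deg",np.degrees(np.arctan2(*(b-a)[::-1])))
E
```

```text
[252. 308.] [281. 352.]
0.216 [ 0.5407 -0.0808]
0.222 [ 0.5372 -0.0806]
0.226 [ 0.5349 -0.0804]
axle [ 0.54036795 -0.14476664] [ 0.54596406 -0.0158286 ] mid [ 0.54316601 -0.08029762] axis deg 87.51483266798961
```

```bash
cat >> h.py <<'E'
def disc(im,M,f):
    g=cv2.GaussianBlur(cv2.cvtColor(im,cv2.COLOR_BGR2GRAY),(3,3),0)
    m=(g<13).astype(np.uint8);m[:175]=0;m[255:]=0;m[:,:205]=0;m[:,:205]=0;m[:,430:]=0
    m=cv2.morphologyEx(m,cv2.MORPH_OPEN,np.ones((9,9)))
    ct=max(cv2.findContours(m,0,1)[0],key=cv2.contourArea)
    e=cv2.fitEllipse(cv2.convexHull(ct));print("ellipse",e,"rect",cv2.boundingRect(ct))
    (cx,cy),(b,a),an=e
    def res(p):
        px,py,t,ff=p
        n=np.array([np.cos(t)*np.cos(ff),np.cos(t)*np.sin(ff),np.sin(t)]);h=np.array([-np.sin(ff),np.cos(ff),0]);v=np.cross(n,h)
        out=[]
        for s,k in((-.0035,1),(.0035,1)):
            out+= [proj(M,[px,py,.13]+s*n+.058*(np.cos(w)*h+np.sin(w)*v)) for w in np.linspace(0,2*np.pi,60)]
        q=cv2.fitEllipse(cv2.convexHull(np.array(out,np.float32)))
        return np.array([q[0][0]-cx,q[0][1]-cy,q[1][0]-b,q[1][1]-a,(q[2]-an)*.8])
    for t0 in(-.05,.08):
        r=least_squares(res,[.541,-.08,t0,f],diff_step=1e-3,x_scale=[.01,.01,.1,.1]);print("px,py,tilt,facing",r.x.round(4),r.fun.round(1))
E
python3 - <<'E'
from h import *
disc(cv2.imread("pics/w5.png"),P("wrist"),-.042)
E
```

```text
ellipse ((316.5549621582031, 216.68759155273438), (55.937461853027344, 187.2465057373047), 88.94951629638672) rect (226, 189, 183, 54)
px,py,tilt,facing [ 0.5423 -0.0808  0.1001 -0.045 ] [ 0.   2.3  2.9 12.   0.1]
px,py,tilt,facing [ 0.5423 -0.0808  0.1    -0.0446] [ 0.   2.3  2.9 12.   0.1]
```

```bash
cat >> h.py <<'E'
def fitbox(M,box,f):
    def hull(p):
        px,py,t=p
        n=np.array([np.cos(t)*np.cos(f),np.cos(t)*np.sin(f),np.sin(t)]);h=np.array([-np.sin(f),np.cos(f),0]);v=np.cross(n,h)
        o=np.array([proj(M,[px,py,.13]+s*n+.058*(np.cos(w)*h+np.sin(w)*v)) for s in(-.0035,.0035) for w in np.linspace(0,2*np.pi,240)])
        return np.r_[o.min(0),o.max(0)]
    r=least_squares(lambda p:hull(p)-box,[.541,-.08,0.],x_scale=[.01,.01,.1]);print("px,py,tilt",r.x.round(4),r.fun.round(1))
E
python3 - <<'E'
from h import *
fitbox(P("wrist"),[223.6,188.2,412,249],-.043)
im=cv2.imread("pics/w5.png");cv2.imwrite("pics/y5.png",cv2.resize(cv2.convertScaleAbs(im[175:260,205:435],alpha=2.5),(784,290),interpolation=2))
print(cv2.cvtColor(im,cv2.COLOR_BGR2GRAY)[180:262:1,270])
E
python3 -m inch '{"plan":[{"claw":0.02,"x":-0.003,"y":0,"z":0,"turn":1},{"claw":0.02,"x":-0.003,"y":0,"z":0,"turn":1},{"claw":0.02,"x":0,"y":0,"z":0,"turn":0},{"claw":0.02,"x":0,"y":0,"z":0,"turn":0}]}' 40
python3 - <<'E'
from h import *
delta([.5495,-.08,.202]);M=P("wrist");im=snapshot("wrist");cv2.imwrite("pics/w6.png",im)
g=cv2.cvtColor(im,cv2.COLOR_BGR2GRAY);print(g[180:262,270])
hsv=cv2.cvtColor(im,cv2.COLOR_BGR2HSV)
m=(hsv[...,0]>=3)&(hsv[...,0]<=18)&(hsv[...,1]>150)&(hsv[...,2]>35);m[:220]=0;m[345:]=0;m[:,:260]=0;m[:,380:]=0
ys,xs=np.nonzero(m);r=np.percentile(ys,[1,99]);c=np.percentile(xs,[1,99]);print(r,c,atz(M,[c.mean(),r.mean()],.222).round(4))
cv2.imwrite("pics/y6.png",cv2.resize(cv2.convertScaleAbs(im[150:290,180:460],alpha=2),(784,392)))
E
```

```text
px,py,tilt [ 0.5417 -0.08    0.0846] [-0.8  0.1  0.8  0.1]
[ 32  28  32  32  34  36  34  32  43  60  65  57  19   3   5  16   6   4
   7   5  14   3  12  13  12   5   5   9  10  13  11  11   3   9   5   2
   4  15  15   5   7  11  10   9  12   6   1   9   3   7  15  12  14   9
   6  15  12  13   8   6  13   7   4  13   7  38 105 162 166 167 164 163
 156 147 135 126  98  83  82  76  71  65]
clock: 8.15
eef_pos: [0.5493, -0.0806, 0.2018]
ee_rot: [-0.0, 0.047, 0.999, 0.0]
force: [-4.6, 3.4, 3.3]
finger_gap: 0.0255
gripper_force: 39.3
pos [ 0.5493 -0.0806  0.2018] yaw_y deg 84.56 tool shift [-0.0001  0.0006 -0.0002] clock 8.15 F [-4.6  3.4  3.3]
[ 35  18  14   9  13  11   8  10  10   7  14   5   6  10  11  14  13   8
   6  13   8   2   9   9  10   6  12   8  15   5  12   8  11  11  16  13
  11   5  18  11   9  16  16   5   8  13   8   7  13   1  17  10   7  11
  11  10  14  16   9  24  73 135 163 166 167 167 166 168 165 167 167 165
 155 151 135 126 101  87  81  77  73  67]
[251. 307.] [281. 352.] [ 0.5426 -0.0807]
```

View pics/y6.png

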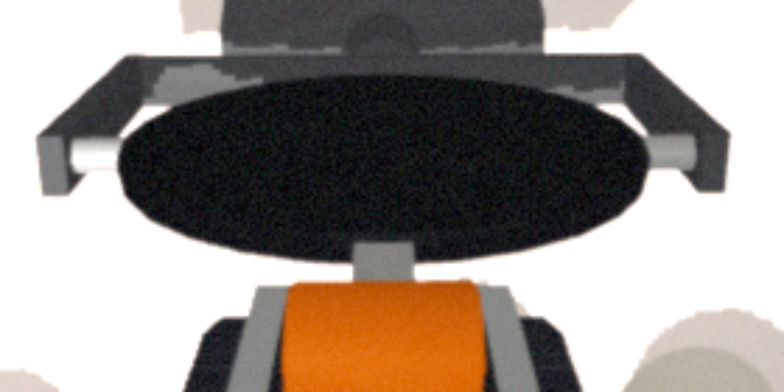

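```bash
python3 - <<'E'
from h import *
M=P("wrist");a,b=[atz(M,[180+u/2.8,150+v/2.8],.13) for u,v in((95,153.5),(672,150.5))]
fd=np.degrees(np.arctan2(*(b-a)[::-1]))-90;print("facing",fd,(a+b)/2)
fitbox(M,[222.1,176.8,411.8,243.9],np.radians(fd))
E
```

```text
facing -5.142772135007377 [ 0.54286731 -0.08041623]
px,py,tilt [ 0.5416 -0.0803  0.0274] [-1.1  0.1  1.1  0.1]
```

```bash
python3 -m inch '{"plan":[{"claw":0.02,"x":-0.0025,"y":0,"z":0,"turn":-0.5},{"claw":0.02,"x":-0.002,"y":0,"z":0,"turn":0},{"claw":0.02,"x":0,"y":0,"z":0,"turn":0},{"claw":0.02,"x":0,"y":0,"z":0,"turn":0},{"claw":0.02,"x":0,"y":0,"z":0,"turn":0},{"claw":0.02,"x":0,"y":0,"z":0,"turn":0}]}' 40
python3 - <<'E'
from h import *
delta([.5495,-.08,.202]);M=P("wrist");im=snapshot("wrist")
g=cv2.blur(cv2.cvtColor(im,cv2.COLOR_BGR2GRAY),(3,1)).astype(float)
hsv=cv2.cvtColor(im,cv2.COLOR_BGR2HSV)
m=(hsv[...,0]>=3)&(hsv[...,0]<=18)&(hsv[...,1]>150)&(hsv[...,2]>35);m[:220]=0;m[345:]=0;m[:,:260]=0;m[:,380:]=0
ys,xs=np.nonzero(m);r=np.percentile(ys,[1,99]);c=np.percentile(xs,[1,99]);print(r,c,atz(M,[c.mean(),r.mean()],.222).round(4))
m=(g<21).astype(np.uint8);m[:140]=0;m[250:]=0;m[:,:218]=0;m[:,416:]=0
m=cv2.morphologyEx(m,cv2.MORPH_OPEN,np.ones((7,7)));n,l,st,_=cv2.connectedComponentsWithStats(m);s=st[1:][np.argmax(st[1:,4])];print(s)
box=[s[0],s[1],s[0]+s[2],s[1]+s[3]];fitbox(M,box,-.082)
fitbox(M,[222.1,s[1],411.8,s[1]+s[3]],-.082)
E
```

```text
clock: 8.8
eef_pos: [0.5535, -0.081, 0.2015]
ee_rot: [-0.001, 0.043, 0.999, 0.0]
force: [-4.5, 3.9, 0.3]
finger_gap: 0.0257
gripper_force: 39.4
pos [ 0.5535 -0.081   0.2015] yaw_y deg 85.06 tool shift [ 0.0041  0.0006 -0.0005] clock 8.8 F [-4.5  3.9  0.3]
[250. 307.] [281. 352.] [ 0.5464 -0.0811]
[  223   169   188    70 10582]
px,py,tilt [ 0.5414 -0.0803 -0.0045] [-2.6  0.3  2.6  0.2]
px,py,tilt [ 0.5413 -0.0803 -0.0048] [-1.8  0.2  1.8  0.1]
```

```bash
python3 -c "
from rig import *
print(hand_in())"
```

```text
the job is handed in; nothing more can be done
None
```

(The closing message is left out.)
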